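Index the sample turret and show the cartridge's code to the inspection camera

TASK

Lift the turret's red sprung knob, turn the turret a quarter turn clockwise (seen from above) so that the cartridge comes out from under the amber shield, and let the plunger drop home in its hole. Then pick the cartridge out and hold it in the air in front of the inspection camera: code centred on the lens axis 120 mm from the lens, coded face looking square into the lens, orange tab up; finish while still holding it there, steady. Do not touch the camera or its stand, and leave the bottle, beaker and vial rack where they stand.

Things in the scene. Friction and masses are not known exactly. Their poses are not given: they have to be found in the camera images.
- turret_base: Fixed grey round base, 216 mm across, 30 mm high, carrying the aluminium disc (208 mm across, top 46 mm above the bench). Origin on the turning axis, at the bench. Its +x axis points to the amber shield, its -x axis to the red knob as found.
- shield_roof (a point): Centre of the roof of the amber see-through shield, on top, 144 mm above the bench and 87 mm from the turning axis along the base's +x. Roof 78 mm (base x) by 84 mm (base y), 5 mm thick; back wall behind it, no side walls. It covers the cartridge as found; the loading position lies clear of it.
- turret (a joint): Angle of the disc, rad: 0 as found (pocket under the shield), grows clockwise seen from above. Loading position 1.571 (pocket on the base's -y side, knob on its +y side); hard stop just beyond, at 1.595. Light friction, stays where it is left. Locked at 0 and 1.571 while the plunger is home (2 mm play).
- plunger (a joint): Lift of the sprung plunger, m: 0 = home in a hole, 0.014 = top stop. Above 0.008 the pin is clear of the hole and the disc turns; between holes the pin rides at 0.008. The spring pushes down with 3.5 N at home to 7 N at the top stop. The pin drops into a hole when let go within about 2 mm of it.
- knob_centre (a point): Centre of the red round pull knob of the plunger: 26 mm across, 24 mm tall, upright, 75 mm from the turning axis, centre 104 mm above the bench when home. Below it a steel tube 20 mm across. It spins freely about its own axis, so the gripper need not turn with it, and travels with the disc in a circle about the turning axis.
- cartridge: Flat plate 10 mm thick (its x), 34 wide (y), 80 tall (z), 40-90 g; lower 56 mm white, upper 24 mm an orange tab to grip. Origin: centre of its underside; +z up to the tab, +x out of the coded face. Stands in a blue pocket (37 x 13 mm, 15 deep, 5 mm walls), opposite the knob, 75 mm from the axis, floor 46 mm above the bench, width along the radius. At the loading position its +x is the base's +x.
- code (a point): Centre of the 21 mm square code on the cartridge's +x face: 5 mm ahead of the cartridge's middle plane, 30 mm above its underside, on the centre line.
- code_ahead (a point): A mark in empty air, carried by the cartridge: 60 mm straight out of the coded face from the code's centre. When presented rightly it lies between code and lens.
- camera_head: White inspection camera, fixed on its column, looking 25 degrees downward. Origin: centre of the lens glass. It looks along its own -x; +z is the picture's up, +y level. The cartridge is presented rightly when its x, y, z axes match the head's, same way round. Lens 34 mm across, 32 long, orange ring; body behind it 44 mm square, to 93 mm behind the lens.
- focus (a point): The point in the air 120 mm in front of the lens on its axis, where the code's centre has to be; its height above the bench varies from about 0.17 to 0.23 m.
- camera_stand: Column of the camera: round steel foot 120 mm across, post 20 mm across and 396 mm tall, 80 mm behind the lens (level distance). Origin at the foot's centre on the bench. Not to be touched.
- reagent_bottle: Bystander: white bottle with black cap, 60 mm across, 130 mm tall; origin at the centre of its underside. Leave it alone.
- beaker: Bystander: glass beaker, 60 mm across, 80 mm tall; origin at the centre of its underside. Leave it alone.
- vial_rack: Bystander: blue rack with six capped vials, 70 x 110 mm, 66 mm tall; origin at the centre of its underside. Leave it alone.
- plunger_knob: The red knob itself, origin at the centre of its underside, 12 mm below knob_centre, +z up; it spins freely about z.

How it is judged (in metres and radians):
On the way, in this order (a step that is already met when the one before it is completed fails the run):
1. the plunger is lifted clear of its hole (value of joint plunger above 0.007 m and value of joint turret below 1 rad), for 0.1 s.
2. the turret stands a quarter turn clockwise with the plunger home and let go, the cartridge still in its pocket (value of joint turret between 1.53 and 1.61 rad and value of joint plunger below 0.002 m and contact force between the fingers and plunger_knob below 0.1 N and z of cartridge in the frame of turret_base below 0.056 m and y of cartridge in the frame of turret_base below -0.06 m), for 0.2 s.
At the end, for the whole second after the job is handed in: Fingers alone hold the cartridge, steady, clear of turret and camera: code within 15 mm of the point 120 mm before the lens, axes within 0.2 rad of the camera's, coded face to the lens, orange tab up. Turret at the quarter turn (1.53 to 1.61 rad), plunger home (under 2 mm) (distance between code and focus below 0.015 m and angle between the x axis of cartridge and the x axis of camera_head, either way round below 0.2 rad and angle between the z axis of cartridge and the z axis of camera_head, either way round below 0.2 rad and x of code_ahead in the frame of camera_head above -0.09 m and z of cartridge in the frame of camera_head below -0.01 m and contact force between cartridge and the fingers above 1 N and contact force between cartridge and turret_base below 0.05 N and contact force between cartridge and camera_stand below 0.05 N and height (world z) of cartridge above 0.08 m and linear speed of cartridge below 0.03 m/s and value of joint turret between 1.53 and 1.61 rad and value of joint plunger below 0.002 m); the arm keeps its last pose, push and grip.
It fails at once if the camera or its stand is touched (contact force between camera_stand and the arm above 1 N or contact force between camera_stand and the fingers above 1 N or contact force between camera_stand and cartridge above 1 N).
It fails at once if the reagent bottle is disturbed (distance of reagent_bottle from where it was at the start of the episode above 0.02 m or angle between reagent_bottle's own z axis and vertical above 0.2 rad).
It fails at once if the beaker is disturbed (distance of beaker from where it was at the start of the episode above 0.02 m or angle between beaker's own z axis and vertical above 0.2 rad).
It fails at once if the vial rack is disturbed (distance of vial_rack from where it was at the start of the episode above 0.02 m or angle between vial_rack's own z axis and vertical above 0.2 rad).
It also fails if it takes over 51 s, if anything falls off the work surface, if the arm or the gripper's body presses on something with over 40 N, if the wrist force passes 120 N, or if a joint passes its speed limit or range.

ROBOT

A 7-joint arm with a two-finger parallel gripper is mounted at the origin on the work surface. World frame = base frame: x ahead of the robot, y to its left, z up, the work surface at z = 0. Lengths are in m, angles in degrees, forces in N, time in s.
With the tool pointing down it reaches from about 0.425 to 1.025 m from the base axis. Payload 3.6 kg.
Tool frame: the origin (TCP) lies at the very end of the fingers, on their centre line; the grasp point (between the pads) lies 19 mm behind it; z points along the fingers, y is the direction in which the jaws open and shut (so a half turn about z gives the same grasp; the last joint's range is limited). The gripper opens to 85 mm and grips with 20 to 120 N. Pads are 22 mm wide; open, the fingers measure 114 mm over their backs; the gripper's body (76 mm by 85 mm) begins 54 mm behind the grasp point. The pads swing forward as they close: fully open they stand 13 mm farther back than shut.
Start: joints at [57.725, 33.873, 2.773, 92.16, -1.908, 54.013, -1.931], TCP at [0.328, -0.646, 0.231] pointing down, gripper open.
Joint ranges: [-153.93, 153.93], [-27.13, 128.08], [-72.61, 78.16], [10.71, 143.7], [-87.88, 267.88], [4.46, 118.87], [-176.78, 176.78]. Speed limits (degrees/s): [147.25, 147.25, 180, 180, 180, 180, 180].

INTERFACE

Orientations are given as a 3x3 rotation matrix whose columns are the frame's x, y, z axes.
In Python, from workcell import read_state, camera, sign_off gives the robot as it stands.
- The arm moves only by the tool play_rows, never from a script. Its argument "rows" is a list of rows, each a list of 5 numbers: the opening, from 0 (shut) to 1 (fully open), then the shift along the world's x, y, z in cm, then the turn about the world's z in degrees. In form: [[hand, dx, dy, dz, roll], ...]. A call has exactly 10 rows; each row is the pose to reach, as a shift and turn from the pose measured when the call began; what a row does not reach only later rows make up. A row lasts 1/8 s, in which the tool goes at most 62.5 mm and 10.7 degrees, less where a joint would pass 70% of its speed; a pose out of reach is approached as far as the arm can. A call with a gripper value outside its range is refused whole. The fingers move at their own pace and stop on an object; "grip_force" is the grip in N (left out, the last holds). Time passes only in rows, so rows that repeat a pose let the fingers close, or fill a call up. It gives the time, the measured TCP pose, the force and the opening at its end, in the units of the state.
- read_state(): the state, without advancing time (a new reading comes with each control period).
- camera(name): name is "side" or "top" or "wrist"; returns a dict with "color" (400x640x3 uint8, red, green, blue), "depth" (400x640 float32, m along the optical axis (not along the pixel's ray), 0 where there is no reading), "mtx" (3x3 intrinsics, pixels), "k1" (the pictures are not rectified: a ray, as slopes to the right and down, at radius r is drawn at 1 + k1 r^2 times it, then the intrinsics apply), "world_to_cam" (4x4, takes a point from world to camera coordinates). Camera axes: x right, y up, looking along -z (the intrinsics and any distortion apply to the point x, -y, -z); pixel columns grow to the right and rows downward; lengths in m; the calibration is good to about 2 mm. A picture is of the moment at which its call begins.
- sign_off(): hands the job in, once; it reports no verdict.
The state is a dict: "time": time; "joint_pos": joint angles; "joint_velocities": joint speeds; "tau": joint torques, N m; "tcp_pos": TCP position; "orientation": TCP orientation; "ft_force": force on the tool from outside, world axes, zero at the start; "wrist_torque": the same for the moment, N m; "width": finger opening in m.
Only numpy, scipy, OpenCV 4.12 (cv2) and the standard library are available. Lean on these libraries where they do the work, as an engineer would, in place of code of your own. Each camera call takes 0.05 s, during which the arm holds its last target. There are 200 camera calls.

## Working session

There is one attempt and no reset: what is moved stays moved. The work goes in short steps, Python scripts to look and compute and a tool call to move; the robot and the scene stay as the last step left them, time stands still between calls to the robot, and variables do not carry over. Pictures are saved under pics/ and viewed, about 8 in all and at most 12, crops included, and the job is handed in when it is done.

Besides the shell and the picture viewer there is one more tool, called after ">>>" as name(argument=value, ...) on one line, values as JSON. play_rows: Moves the arm, as the interface text tells. Its arguments: {"type":"object","properties":{"rows":{"type":"array"},"grip_force":{"type":"number"}},"required":["rows"]}

```bash
mkdir -p pics; cat > h.py <<'E'
import numpy as np, cv2, pickle
from workcell import read_state, camera, sign_off
def snap(n,f):
    c=camera(n); pickle.dump(c,open(f'pics/{f}.pkl','wb')); cv2.imwrite(f'pics/{f}.png',c['color'][...,::-1]); return c
def load(f): return pickle.load(open(f'pics/{f}.pkl','rb'))
def ray(c,u,v):
    K=c['mtx']; d=np.array([(u-K[0,2])/K[0,0],(v-K[1,2])/K[1,1]]); s=d.copy()
    for _ in range(20): s=d/(1+c['k1']*(s@s))
    T=c['world_to_cam']; R=T[:3,:3]; o=-R.T@T[:3,3]
    return o, R.T@np.array([s[0],-s[1],-1.])   # unit depth along axis
def onz(c,u,v,z): o,d=ray(c,u,v); return o+d*(z-o[2])/d[2]
def proj(c,p):
    q=c['world_to_cam']@np.append(p,1); s=np.array([q[0],-q[1]])/-q[2]; s=s*(1+c['k1']*(s@s))
    return c['mtx'][:2,:2]@s+c['mtx'][:2,2]
def dep(c,u,v):
    o,d=ray(c,u,v); return o+d*c['depth'][int(round(v)),int(round(u))]
def tri(rs):
    A=0;b=0
    for o,d in rs:
        d=d/np.linalg.norm(d); P=np.eye(3)-np.outer(d,d); A=A+P; b=b+P@o
    return np.linalg.solve(A,b)
E
python3 - <<'E'
from h import *
for n in('side','top','wrist'):
    c=snap(n,n+'0'); T=c['world_to_cam']; print(n,(-T[:3,:3].T@T[:3,3]).round(3),(-T[2,:3]).round(3),c['mtx'][0,0],c['k1'])
print(read_state())
E
```

```text
side [-0.106  0.829  1.137] [ 0.482 -0.571 -0.664] 509.6748584700097 -0.15768235740397782
top [0.389 0.023 1.314] [ 0.198 -0.011 -0.98 ] 442.8072747109309 -0.07450848882462892
wrist [ 0.399 -0.612  0.374] [-0.277 -0.137 -0.951] 318.1895605155252 -0.058502870891421005
{'time': 0.15, 'joint_pos': array([57.72550062, 33.91533703,  2.77008494, 92.21782945, -1.90747405,
       54.01192967, -1.92937809]), 'joint_velocities': array([-0.06679024, -0.08658273,  0.00048151, -0.20162017, -0.01183229,
       -0.06470454,  0.02150981]), 'tau': array([ 2.70446079e-03, -5.49248207e+01,  1.54938105e+00, -1.98452908e+01,
        9.45567997e-03,  5.76300328e-03, -6.51024450e-06]), 'tcp_pos': array([ 0.32791891, -0.64590268,  0.23039437]), 'orientation': array([[ 8.91623920e-01,  4.52775872e-01, -8.91346107e-04],
       [ 4.52776732e-01, -8.91622701e-01,  1.47952794e-03],
       [-1.24849873e-04, -1.72276328e-03, -9.99998508e-01]]), 'ft_force': array([-0.2117629 ,  0.35464099,  0.04715229]), 'wrist_torque': array([-0.04753455, -0.01900659,  0.05349927]), 'width': 0.08532913455537659}
```

View pics/top0.png

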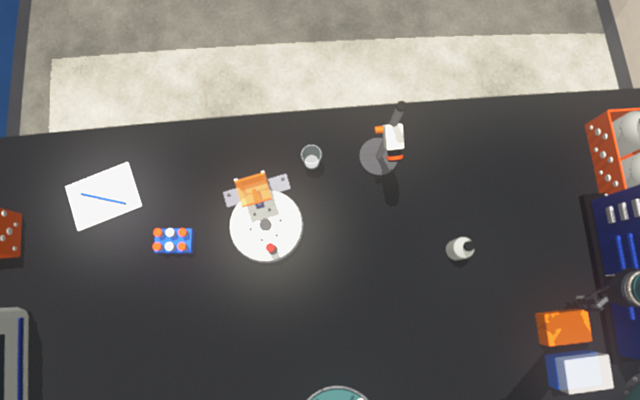

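View pics/side0.png

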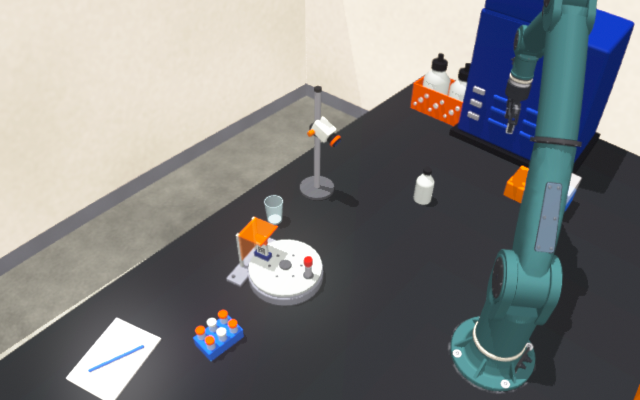

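```bash
python3 - <<'E'
from h import *
t=load('top0');s=load('side0')
def red(c,box):
    x0,y0,x1,y1=box; h=cv2.cvtColor(c['color'],cv2.COLOR_RGB2HSV)
    m=(((h[...,0]<6)|(h[...,0]>172))&(h[...,1]>150)&(h[...,2]>90)).astype(np.uint8); k=np.zeros_like(m);k[y0:y1,x0:x1]=m[y0:y1,x0:x1]
    v,u=np.nonzero(k); return u.mean(),v.mean(),len(u)
kt=red(t,(255,235,290,265)); ks=red(s,(295,250,322,272)); print(kt,ks, tri([ray(t,*kt[:2]),ray(s,*ks[:2])]), onz(t,kt[0],kt[1],.110))
# disc ellipse in top
for c,box,nm in((t,(215,170,315,275),'t'),(s,(235,230,335,310),'s')):
    x0,y0,x1,y1=box; h=cv2.cvtColor(c['color'],cv2.COLOR_RGB2HSV)
    m=((h[...,1]<40)&(h[...,2]>170)).astype(np.uint8); k=np.zeros_like(m);k[y0:y1,x0:x1]=m[y0:y1,x0:x1]
    cs=max(cv2.findContours(k,0,1)[0],key=cv2.contourArea); hl=cv2.convexHull(cs)[:,0]
    P=np.array([onz(c,u,v,.046) for u,v in hl]); 
    print(nm,cv2.minEnclosingCircle(P[:,:2].astype(np.float32)))
a=cv2.resize(t['color'][90:280,210:420],None,fx=3.6,fy=3.6,interpolation=2)
b=cv2.resize(s['color'][75:305,225:345],None,fx=2.6,fy=2.6,interpolation=2)
b=cv2.resize(s['color'][80:300,220:350],(400,600)[:1]+(677,)) if 0 else b
cv2.imwrite('pics/a.png',a[:600,:800,::-1]); 
l=cv2.resize(s['color'][80:200,290:350],None,fx=5,fy=5,interpolation=2); r=cv2.resize(s['color'][215:305,225:330],None,fx=4,fy=4,interpolation=2)
o=np.zeros((600,725,3),np.uint8);o[:,:300]=l;o[:360,305:]=r; cv2.imwrite('pics/b.png',o[...,::-1])
E
```

```text
(np.float64(270.3478260869565), np.float64(247.52173913043478), 23) (np.float64(307.75), np.float64(261.046875), 64) [0.51068574 0.14149384 0.10807536] [0.50955226 0.14068511 0.11      ]
t ((0.6141449809074402, 0.16309618949890137), 0.13630461692810059)
s ((0.5962996482849121, 0.17612682282924652), 0.12671425938606262)
```

View pics/a.png

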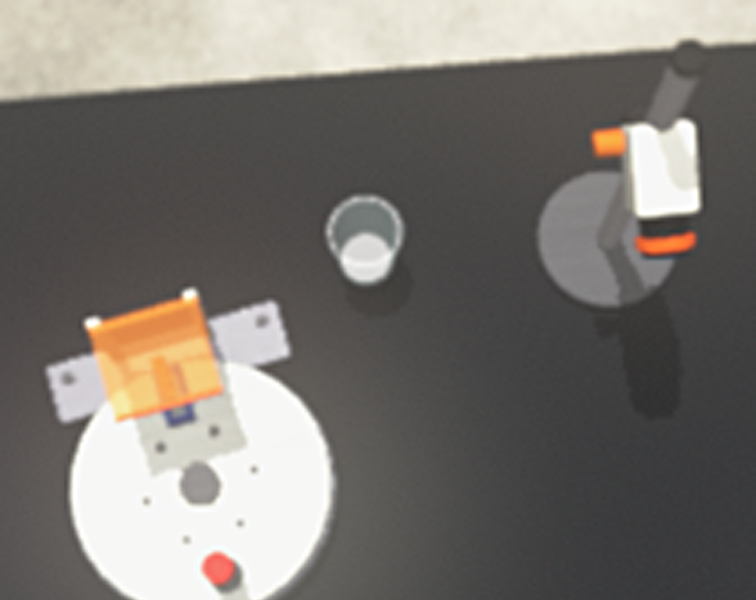

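View pics/b.png

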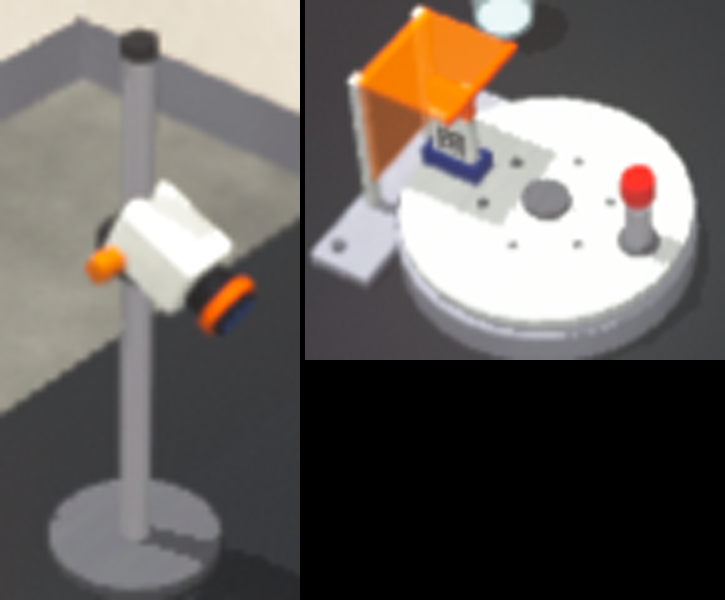

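```bash
python3 - <<'E'
from h import *
t=load('top0');s=load('side0')
A=lambda x,y:(210+x/3.6-.36,90+y/3.6-.36)
L=lambda x,y:(290+x/5-.4,80+y/5-.4)
R=lambda x,y:(225+(x-305)/4-.4,215+y/4-.4)
def T(a,b,n):
    p=tri([ray(t,*a),ray(s,*b)]); print(n,p.round(4),'t',(proj(t,p)-a).round(1),'s',(proj(s,p)-b).round(1)); return p
hub=T(A(200,485),R(547,200),'hub'); kn=T(A(218,569),R(638,187),'knob')
rc=[T(A(*a),R(*b),'roof') for a,b in (((92,325),(360,80)),((192,295),(415,10)),((222,393),(517,43)),((117,420),(462,120)))]
print('roofc',np.mean(rc,0))
foot=T(A(610,240),L(135,535),'foot'); top=T(A(690,55),L(139,38),'posttop'); ring=T(A(666,243),L(228,304),'ring')
T(A(365,260),R(505,18),'beaker')
for n,p in (('hub46',onz(t,*A(200,485),.05)),('footT',onz(t,*A(610,240),.01)),('footS',onz(s,*L(135,535),.01)),('posttopT',onz(t,*A(690,55),.396)),('ptS',onz(s,*L(139,38),.396))): print(n,p)
# ring mask centroids
for c,b in ((t,(385,148,410,165)),(s,(326,130,345,150))):
    h=cv2.cvtColor(c['color'],cv2.COLOR_RGB2HSV); m=(h[...,0]<14)&(h[...,1]>150)&(h[...,2]>120); v,u=np.nonzero(m[b[1]:b[3],b[0]:b[2]]); print(u.mean()+b[0],v.mean()+b[1],len(u))
E
```

```text
hub [0.5834 0.1573 0.0528] t [-0.1 -0.2] s [0.2 0. ]
knob [0.5102 0.1419 0.1076] t [-0.2 -0.3] s [0.4 0.1]
roof [0.6967 0.2214 0.1462] t [0.1 0.1] s [-0.2 -0.1]
roof [0.7165 0.1462 0.1458] t [-0.6 -0.7] s [0.8 0.2]
roof [0.6363 0.1266 0.151 ] t [-0.2 -0.2] s [0.3 0.1]
roof [0.619  0.2038 0.1478] t [0.8 1.1] s [-1.3 -0.4]
roofc [0.66713234 0.17448993 0.14769619]
foot [ 0.7717 -0.1976  0.0143] t [-0.3 -0.4] s [0.5 0.1]
posttop [ 0.7718 -0.195   0.3997] t [-0.1 -0.2] s [0.1 0. ]
ring [ 0.6998 -0.1987  0.2393] t [-0.2 -0.3] s [0.3 0.1]
beaker [0.7717 0.0107 0.0082] t [-0.1 -0.1] s [0.2 0. ]
hub46 [0.58337122 0.15726576 0.05      ]
footT [ 0.77155404 -0.19916855  0.01      ]
footS [ 0.77668583 -0.20081039  0.01      ]
posttopT [ 0.7729442 -0.1960492  0.396    ]
ptS [ 0.77664646 -0.20000721  0.396     ]
394.5492957746479 157.3943661971831 71
334.3181818181818 139.72727272727272 44
```

>>> play_rows(rows=[[1,1,4,0,-2],[1,2,9,0,-4],[1,3.5,15,0,-6],[1,5,21,0,-8],[1,6.5,27,0,-10],[1,8,33,0,-12],[1,9.5,39,0,-14],[1,11,45,0,-15],[1,12,50,0,-15],[1,13,53,0,-15]])

```text
time: 1.4
tcp_pos: [0.4578, -0.1128, 0.2303]
orientation: [[0.978, 0.21, -0.001], [0.21, -0.978, 0.002], [-0.0, -0.003, -1.0]]
ft_force: [1.0, -0.5, -0.4]
width: 0.0852
```

>>> play_rows(rows=[[1,0.8,3.5,0,0],[1,1.6,8,-1,0],[1,2.6,13,-2,0],[1,3.5,17,-3,0],[1,4.3,21,-3,0],[1,4.7,23,-3,0],[1,4.9,24.5,-3,0],[1,5,25,-3,0],[1,5,25,-3,0],[1,5,25,-3,0]])

```text
time: 2.65
tcp_pos: [0.5077, 0.1358, 0.2004]
orientation: [[0.978, 0.208, -0.001], [0.208, -0.978, 0.002], [-0.001, -0.002, -1.0]]
ft_force: [0.3, -0.5, -0.3]
width: 0.0856
```

```bash
python3 - <<'E'
from h import *
c=snap('wrist','w1'); print(read_state()['tcp_pos'],read_state()['orientation'][:,1])
k=np.array([.510,.142,.104]); print(proj(c,k))
E
```

```text
[0.50775122 0.1358959  0.20037776] [ 0.20828317 -0.97806649 -0.00201286]
[305.24122247 193.382846  ]
```

View pics/w1.png

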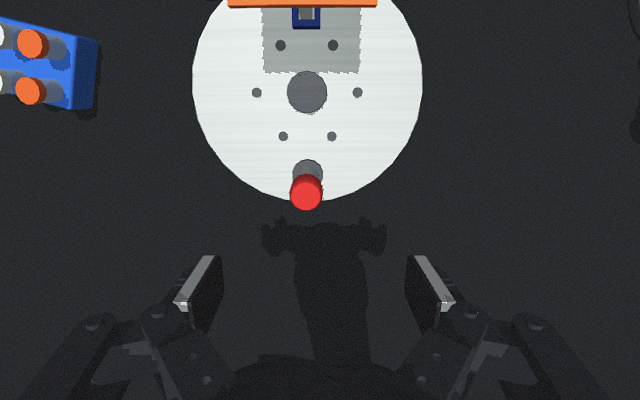

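```bash
python3 - <<'E'
from h import *
c=load('w1'); h=cv2.cvtColor(c['color'],cv2.COLOR_RGB2HSV)
m=(((h[...,0]<6)|(h[...,0]>172))&(h[...,1]>150)&(h[...,2]>200)); m[:,:280]=0;m[:,340:]=0
v,u=np.nonzero(m); print(u.min(),u.max(),v.min(),v.max()); print(onz(c,u.mean(),v.mean(),.116)); print(dep(c,306,196))
print('hub',onz(c,307,92,.05))
E
```

```text
291 319 182 209
[0.5119494  0.14205754 0.116     ]
[0.51244518 0.14151965 0.11775369]
hub [0.58526405 0.157322   0.05      ]
```

>>> play_rows(rows=[[1,0.35,0.6,-3,0],[1,0.35,0.6,-7,0],[1,0.35,0.6,-10,0],[1,0.35,0.6,-11.7,0],[1,0.35,0.6,-11.7,0],[0.15,0.35,0.6,-11.7,0],[0.15,0.35,0.6,-11.7,0],[0.15,0.35,0.6,-11.7,0],[0.15,0.35,0.6,-11.7,0],[0.15,0.35,0.6,-11.7,0]], grip_force=60)

```text
time: 3.95
tcp_pos: [0.5118, 0.1422, 0.0844]
orientation: [[0.978, 0.208, 0.0], [0.208, -0.978, 0.002], [0.001, -0.002, -1.0]]
ft_force: [-0.1, -0.5, 5.3]
width: 0.024
```

>>> play_rows(rows=[[0.15,0,0,0,0],[0.15,0,0,0.5,0],[0.15,0,0,1,0],[0.15,0,0,1.3,0],[0.15,0,0,1.3,0],[0.15,0,0,1.3,0],[0.15,0,0,1.3,0],[0.15,0,0,1.3,0],[0.15,0,0,1.3,0],[0.15,0,0,1.3,0]])

```text
time: 5.2
tcp_pos: [0.5116, 0.1421, 0.0973]
orientation: [[0.978, 0.208, -0.0], [0.208, -0.978, 0.002], [0.0, -0.002, -1.0]]
ft_force: [-0.3, 0.7, -7.4]
width: 0.0239
```

```bash
python3 - <<'E'
from h import *
s=read_state(); print(s['tcp_pos'],s['ft_force'],s['width'])
hub=np.array([.5845,.1573]); r=s['tcp_pos'][:2]-hub; print(np.hypot(*r),np.degrees(np.arctan2(r[1],r[0])))
r=r*.075/np.hypot(*r)
for a in list(range(9,90,9))+[90,91]:
    q=np.radians(-a); R=np.array([[np.cos(q),-np.sin(q)],[np.sin(q),np.cos(q)]]); print(a,((R@r+hub-s['tcp_pos'][:2])*100).round(2))
E
```

```text
[0.51162972 0.14212526 0.09730679] [-0.29865599  0.67672929 -7.40324048] 0.023863481509428533
0.07443352854733441 -168.23666066825243
9 [-0.2   1.16]
18 [-0.17  2.33]
27 [0.05 3.49]
36 [0.45 4.6 ]
45 [1.01 5.63]
54 [1.73 6.56]
63 [2.59 7.37]
72 [3.56 8.03]
81 [4.63 8.53]
90 [5.76 8.86]
91 [5.89 8.89]
```

>>> play_rows(rows=[[0.15,-0.2,1.15,0,0],[0.15,-0.15,2.3,0,0],[0.15,0.05,3.5,0,0],[0.15,0.45,4.6,0,0],[0.15,1.0,5.65,0,0],[0.15,1.75,6.55,0,0],[0.15,2.6,7.35,0,0],[0.15,3.55,8.0,0,0],[0.15,4.65,8.55,0,0],[0.15,5.75,8.85,0,0]])

```text
time: 6.45
tcp_pos: [0.5698, 0.2323, 0.0973]
orientation: [[0.978, 0.209, 0.0], [0.209, -0.978, 0.004], [0.001, -0.004, -1.0]]
ft_force: [-2.7, 1.9, -6.9]
width: 0.0244
```

```bash
python3 - <<'E'
from h import *
s=read_state(); print(s['tcp_pos'],s['ft_force'],s['width'])
r=s['tcp_pos'][:2]-np.array([.5845,.1573]); print(np.hypot(*r),np.degrees(np.arctan2(r[1],r[0])))
c=snap('wrist','w2'); t=snap('top','t2')
a=c['color'][:300]; b=cv2.resize(t['color'][170:280,210:320],(300,300),interpolation=2)
o=np.zeros((600,640,3),np.uint8); o[:300]=a; o[300:,:300]=b; cv2.imwrite('pics/w2.png',o[...,::-1])
E
```

```text
[0.56975424 0.23225916 0.09729469] [-2.7146445   1.86690261 -6.92712063] 0.02437369302290216
0.07639576789201455 101.12896868980673
```

View pics/w2.png

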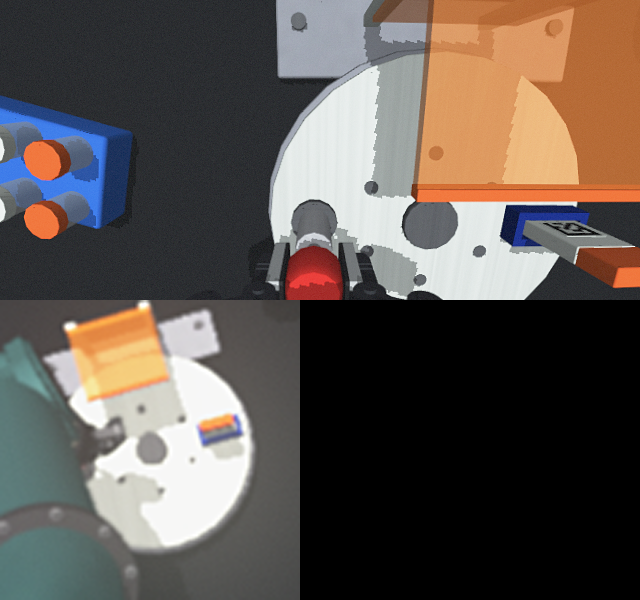

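>>> play_rows(rows=[[0.15,0,0,-0.3,0],[0.15,0,0,-0.6,0],[0.15,0,0,-0.7,0],[0.15,0,0,-0.7,0],[0.15,0,0,-0.7,0],[0.15,0,0,-0.7,0],[0.15,0,0,-0.7,0],[0.15,0,0,-0.7,0],[0.15,0,0,-0.7,0],[0.15,0,0,-0.7,0]])

```text
time: 7.8
tcp_pos: [0.5709, 0.2324, 0.0904]
orientation: [[0.978, 0.209, 0.002], [0.209, -0.978, 0.005], [0.003, -0.004, -1.0]]
ft_force: [-0.7, 2.7, -5.2]
width: 0.0241
```

>>> play_rows(rows=[[0.15,0,0,-0.3,0],[0.15,0,0,-0.55,0],[0.15,0,0,-0.55,0],[0.7,0,0,-0.55,0],[0.7,0,0,-0.55,0],[0.7,0,0,-0.55,0],[0.7,0,0,1,0],[0.7,0,0,5,0],[0.7,0,0,9,0],[0.7,0,0,11.5,0]])

```text
time: 9.05
tcp_pos: [0.572, 0.2328, 0.2089]
orientation: [[0.978, 0.208, 0.006], [0.208, -0.978, 0.006], [0.007, -0.005, -1.0]]
ft_force: [0.2, -0.7, -0.3]
width: 0.0595
```

>>> play_rows(rows=[[0.7,0,-3,0,0],[0.7,-1,-8,0,0],[0.7,-1.5,-13,0,0],[0.7,-2,-15,0,0],[0.7,-2,-15,0,0],[0.7,-2,-15,0,0],[0.7,-2,-15,0,0],[0.7,-2,-15,0,0],[0.7,-2,-15,0,0],[0.7,-2,-15,0,0]])

```text
time: 10.3
tcp_pos: [0.552, 0.083, 0.2088]
orientation: [[0.978, 0.209, 0.006], [0.209, -0.978, 0.006], [0.007, -0.005, -1.0]]
ft_force: [-0.6, 0.2, 1.2]
width: 0.0593
```

```bash
python3 - <<'E'
from h import *
print(read_state()['tcp_pos'])
c=snap('wrist','w3'); t=snap('top','t3'); 
s=snap('side','s3')
o=np.zeros((600,640,3),np.uint8); o[:400]=c['color']; o[400:,:200]=cv2.resize(t['color'][175:275,210:310],(200,200),interpolation=2); o[400:,220:]=cv2.resize(s['color'][205:305,220:430],(420,200),interpolation=2);cv2.imwrite('pics/w3v.png',o[...,::-1])
E
```

```text
[0.55200571 0.08297892 0.20881425]
```

View pics/w3v.png

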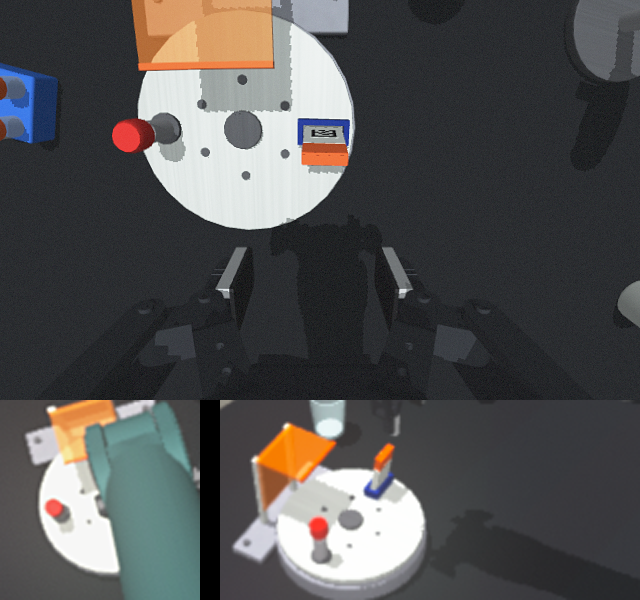

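```bash
python3 - <<'E'
from h import *
c=load('w3'); h=cv2.cvtColor(c['color'],cv2.COLOR_RGB2HSV)
m=(h[...,0]<14)&(h[...,1]>150)
def pts(x0,y0,x1,y1):
    v,u=np.nonzero(m[y0:y1,x0:x1]); P=np.array([dep(c,a+x0,b+y0) for a,b in zip(u,v)]); return P
T=pts(290,135,360,175); t=T[T[:,2]>.122]; print('tab',len(T),np.percentile(T[:,2],[5,50,95]),t.mean(0), len(t)); 
rc=cv2.minAreaRect((t[:,:2]*1000).astype(np.float32)); print(rc)
K=pts(105,110,160,160); print('knob',np.percentile(K[:,2],[50,90,97]),K[K[:,2]>np.percentile(K[:,2],80)].mean(0))
s=load('s3'); print(s['color'].shape)
hub=onz(c,243,129,.05); p=t.mean(0)[:2]-hub[:2]; print('hub',hub,np.hypot(*p),np.degrees(np.arctan2(p[1],p[0])))
print(read_state()['orientation'])
E
```

```text
tab 969 [0.10850885 0.12596366 0.12787643] [0.5892602  0.08208204 0.12935243] 679
((606.7150268554688, 84.83039855957031), (47.76842498779297, 33.210750579833984), 9.497458457946777)
knob [0.11641857 0.11772352 0.11826191] [0.57234703 0.22906394 0.1210785 ]
(400, 640, 3)
hub [0.58562916 0.1578248  0.05      ] 0.07582974680017152 -87.25539744572913
[[ 0.97804233  0.20831944  0.00601712]
 [ 0.20828194 -0.97804848  0.00630842]
 [ 0.0071992  -0.00491665 -0.999962  ]]
```

```bash
python3 - <<'E'
from h import *
c=load('w3'); h=cv2.cvtColor(c['color'],cv2.COLOR_RGB2HSV)
for lo in(190,215,235):
    m=((h[...,0]<14)&(h[...,1]>150)&(h[...,2]>lo)).astype(np.uint8); m[:135]=0;m[175:]=0;m[:,:290]=0;m[:,360:]=0
    k=max(cv2.findContours(m,0,1)[0],key=cv2.contourArea); P=np.array([onz(c,*p,.126)[:2]*1000 for p in k[:,0].astype(float)],np.float32)
    print(lo,cv2.boundingRect(k),cv2.minAreaRect(P))
b=np.array([.2045,.9789]); hub=np.array([.585,.1575]); print('pred',hub-.075*np.array([-np.sin(np.radians(11.7)),np.cos(np.radians(11.7))]))
E
```

```text
190 (302, 152, 46, 14) ((587.9192504882812, 81.69389343261719), (9.18602466583252, 32.83919143676758), 9.920860290527344)
215 (302, 152, 46, 14) ((587.7490234375, 81.72076416015625), (9.021718978881836, 32.629486083984375), 10.576038360595703)
235 (302, 152, 46, 14) ((587.80224609375, 81.72349548339844), (8.78633975982666, 32.61049270629883), 10.676587104797363)
pred [0.60020905 0.08405829]
```

>>> play_rows(rows=[[0.7,2,0,0,0],[0.7,3.75,-0.1,0,0],[0.7,3.75,-0.1,-2,0],[0.7,3.75,-0.1,-6,0],[0.7,3.75,-0.1,-10,0],[0.7,3.75,-0.1,-11.7,0],[0.7,3.75,-0.1,-11.7,0],[0.35,3.75,-0.1,-11.7,0],[0.35,3.75,-0.1,-11.7,0],[0.35,3.75,-0.1,-11.7,0]], grip_force=25)

```text
time: 11.7
tcp_pos: [0.5908, 0.082, 0.0933]
orientation: [[0.978, 0.208, 0.009], [0.208, -0.978, 0.007], [0.01, -0.005, -1.0]]
ft_force: [0.1, 0.0, 4.3]
width: 0.0333
```

```bash
python3 - <<'E'
from h import *
print({k:v for k,v in read_state().items() if k in('tcp_pos','width','ft_force')})
w=snap('wrist','w4')['color']; s=snap('side','s4')['color']
o=np.zeros((600,720,3),np.uint8); o[:250,:320]=cv2.resize(w,None,fx=.625,fy=.625)[:250,:320] if 0 else cv2.resize(w,(320,200)).repeat(1,0)[:200].copy().__class__(0) if 0 else 0
o[:400,:640]=w; o[400:,:]=cv2.resize(s[225:285,220:436],(720,200),interpolation=2); cv2.imwrite('pics/w4v.png',o[...,::-1])
E
```

```text
{'tcp_pos': array([0.59081458, 0.0819746 , 0.09333402]), 'ft_force': array([0.07689222, 0.04244859, 4.27889694]), 'width': 0.03330585009512206}
```

View pics/w4v.png

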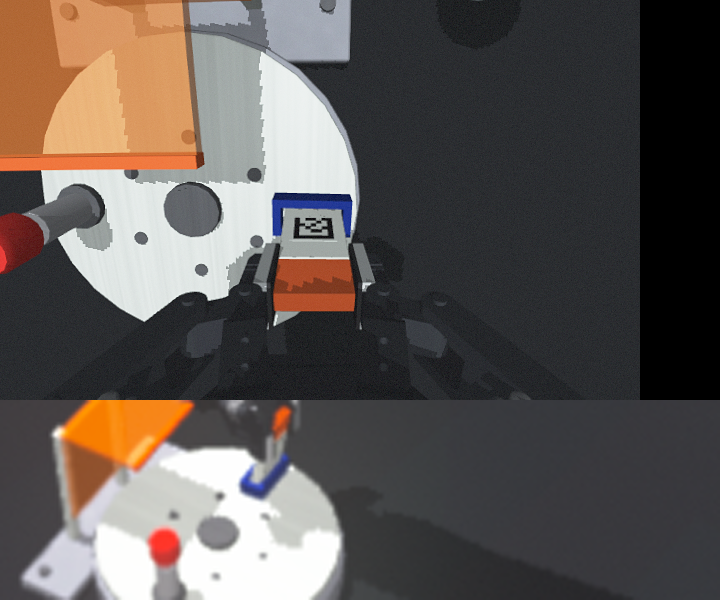

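>>> play_rows(rows=[[0.35,0,0,0.3,0],[0.35,0,0,0.6,0],[0.35,0,0,0.6,0],[0.35,-0.4,-0.1,0.6,0],[0.35,-0.8,-0.15,0.6,0],[0.35,-1.2,-0.25,0.6,0],[0.35,-1.6,-0.35,0.6,0],[0.35,-2.0,-0.4,0.6,0],[0.35,-2.0,-0.4,0.6,0],[0.35,-2.0,-0.4,0.6,0]])

```text
time: 13.05
tcp_pos: [0.5733, 0.0785, 0.1001]
orientation: [[0.978, 0.208, 0.014], [0.208, -0.978, 0.008], [0.015, -0.005, -1.0]]
ft_force: [6.2, 0.7, -0.3]
width: 0.0333
```

```bash
cat >> h.py <<'E'
def face(c):
    "plane of the white cartridge face from depth, below the pads"
    h=cv2.cvtColor(c['color'],cv2.COLOR_RGB2HSV); m=(h[...,1]<40)&(h[...,2]>110); s=read_state()['tcp_pos']
    u,v=np.meshgrid(range(260,370),range(150,320)); P=np.array([dep(c,a,b) for a,b in zip(u[m[150:320,260:370]],v[m[150:320,260:370]])])
    P=P[(np.linalg.norm(P-s,axis=1)<.07)&(P[:,2]>s[2]-.04)]
    rng=np.random.default_rng(0); best=0
    for _ in range(300):
        q=P[rng.choice(len(P),3,0)]; n=np.cross(q[1]-q[0],q[2]-q[0]); L=np.linalg.norm(n)
        if L<1e-9: continue
        k=abs((P-q[0])@n/L)<.0015
        if k.sum()>best: best=k.sum(); K=k
    Q=P[K]; n=np.linalg.svd(Q-Q.mean(0))[2][2]; n*=np.sign(n[0]); return n,Q.mean(0),len(Q),len(P)
E
python3 - <<'E'
from h import *
c=snap('wrist','w5')
for f in('w4','w5'):
    n,p,a,b=face(load(f)); print(n,p,a,b,'tilt',np.degrees(np.arcsin(n[2])),'yaw',np.degrees(np.arctan2(n[1],n[0])))
print({k:v for k,v in read_state().items() if k in('tcp_pos','width','ft_force')})
E
```

```text
[0.96899907 0.18471523 0.16407649] [0.59905907 0.08296129 0.08605019] 2454 3270 tilt 9.44358983204769 yaw 10.7925126223482
[0.90321742 0.18298105 0.38822187] [0.59138785 0.08118966 0.09101263] 4225 4930 tilt 22.843904225949373 yaw 11.452441781951237
{'tcp_pos': array([0.57331286, 0.0785134 , 0.10008978]), 'ft_force': array([5.39261911, 0.66621871, 1.42186494]), 'width': 0.033617281804467505}
```

>>> play_rows(rows=[[0.35,-0.25,-0.05,0,0],[0.35,-0.4,-0.1,0,0],[0.3,-0.4,-0.1,0,0],[0.3,-0.4,-0.1,0,0],[0.3,-0.4,-0.1,0,0],[0.3,-0.4,-0.1,0,0],[0.3,-0.4,-0.1,1,0],[0.3,-0.4,-0.1,4,0],[0.3,-0.4,-0.1,8,0],[0.3,-0.4,-0.1,10,0]], grip_force=60)

```text
time: 14.35
tcp_pos: [0.567, 0.0768, 0.2012]
orientation: [[0.978, 0.208, 0.01], [0.208, -0.978, 0.007], [0.011, -0.005, -1.0]]
ft_force: [-0.1, 0.4, 0.3]
width: 0.033
```

```bash
python3 - <<'E'
from h import *
c=snap('wrist','w6'); n,p,a,b=face(c); print(n,p,a,b,'tilt',np.degrees(np.arcsin(n[2])),'yaw',np.degrees(np.arctan2(n[1],n[0])))
print({k:v for k,v in read_state().items() if k in('tcp_pos','width','ft_force','orientation')})
t=load('top0');s=load('side0')
def cloud(c,box,kind):
    h=cv2.cvtColor(c['color'],cv2.COLOR_RGB2HSV); x0,y0,x1,y1=box
    m=((h[...,0]<14)&(h[...,1]>150)&(h[...,2]>120)) if kind=='o' else ((h[...,1]<40)&(h[...,2]>150))
    v,u=np.nonzero(m[y0:y1,x0:x1]); P=np.array([dep(c,a+x0,b+y0) for a,b in zip(u,v)]); return P[(P[:,2]>.18)&(P[:,2]<.36)]
for nm,c,bo,bw in(('t',t,(385,148,410,165),(380,120,410,153)),('s',s,(326,130,345,150),(305,112,340,145))):
    o=cloud(c,bo,'o'); w=cloud(c,bw,'w')
    for k,P in(('ring',o),('body',w)):
        print(nm,k,len(P),P.mean(0).round(4),np.percentile(P,[3,97],axis=0).round(3).tolist(),'axis',np.linalg.svd(P-P.mean(0))[2][0].round(3))
A=lambda x,y:(210+x/3.6-.36,90+y/3.6-.36)
r=onz(t,*A(662,124),.296); f=onz(t,*A(669.5,213),.270); print('midline',r,f,np.degrees(np.arctan2(*(r-f)[1::-1])))
E
```

```text
[0.90718102 0.18348749 0.37862243] [0.58460463 0.0794209  0.19242445] 4068 4788 tilt 22.2483787190721 yaw 11.434450453777002
{'tcp_pos': array([0.56832759, 0.07706364, 0.20317091]), 'orientation': array([[ 0.97801554,  0.2080843 ,  0.01365726],
       [ 0.20799497, -0.97809974,  0.0076799 ],
       [ 0.01495623, -0.00467042, -0.99987724]]), 'ft_force': array([0.32432802, 0.08404783, 1.64379948]), 'width': 0.03282887177181691}
t ring 71 [ 0.696  -0.1971  0.2474] [[0.69, -0.217, 0.239], [0.703, -0.181, 0.254]] axis [ 0.021  0.989 -0.146]
t body 485 [ 0.7419 -0.1957  0.2738] [[0.715, -0.218, 0.256], [0.769, -0.176, 0.288]] axis [-0.913 -0.031 -0.407]
s ring 44 [ 0.699  -0.1918  0.2459] [[0.689, -0.215, 0.23], [0.709, -0.18, 0.257]] axis [ 0.251  0.804 -0.539]
s body 367 [ 0.7434 -0.1892  0.2694] [[0.716, -0.217, 0.237], [0.773, -0.174, 0.29]] axis [-0.762  0.156 -0.628]
midline [ 0.76637259 -0.19471833  0.296     ] [ 0.7112903  -0.19772452  0.27      ] 3.1239008487795985
```

```bash
python3 - <<'E'
from h import *
s=load('side0');t=load('top0')
im=s['color'][134:150,328:345].astype(int); m=(im[...,2]>im[...,0]+12); v,u=np.nonzero(m); print(len(u),u.mean()+328,v.mean()+134)
h=cv2.cvtColor(s['color'],cv2.COLOR_RGB2HSV)[134:150,328:345]; mo=((h[...,0]<14)&(h[...,1]>150)&(h[...,2]>120))
for r in range(16): print(''.join('b' if m[r,c] else 'o' if mo[r,c] else '.' for c in range(17)))
o,d=ray(s,u.mean()+328,v.mean()+134)
for y in(-.195,-.198,-.201): print(o+d*(y-o[1])/d[1])
# candidates: predicted projections
for z in(.228,.232,.236,.240): print(z,proj(s,[.694,-.198,z]),proj(s,[.698,-.198,z]))
E
```

```text
18 337.1666666666667 142.83333333333334
.................
.........ooo.....
.......oo.ooo....
......oo...oo....
.....oo..ooo.....
....oo..oo.......
....oo.oo..bb....
...ooooo..bbb....
..ooooo..bbb.....
..oooo..bbb......
..ooo..bbb.......
..oo..bbb........
.......b.........
.................
.................
.................
[ 0.68991089 -0.195       0.2368657 ]
[ 0.69224404 -0.198       0.23422696]
[ 0.69457719 -0.201       0.23158822]
0.228 [336.66146941 144.2700575 ] [335.6637375  143.77687257]
0.232 [336.70337685 143.20898384] [335.70397978 142.71635737]
0.236 [336.74539492 142.14457629] [335.74432856 141.65251621]
0.24 [336.78752385 141.07682372] [335.78478404 140.58533803]
```

```bash
cat >> h.py <<'E'
def code(c):
    n,p,_,_=face(c); g=cv2.cvtColor(c['color'],cv2.COLOR_RGB2GRAY); R=read_state()
    ctr=proj(c,p); pts=[]
    for v in range(int(ctr[1])-45,int(ctr[1])+60):
        for u in range(int(ctr[0])-40,int(ctr[0])+40):
            if 0<=v<400 and g[v,u]<70:
                o,d=ray(c,u,v); q=o+d*((p-o)@n)/(d@n)
                pts.append((*q,u,v))
    P=np.array(pts); return n,p,P
E
python3 - <<'E'
from h import *
c=load('w6'); n,p,P=code(c); print(p,proj(c,p),len(P))
x,y=[int(a) for a in proj(c,p)]; cv2.imwrite('pics/c6.png',cv2.resize(c['color'][y-70:y+80,x-75:x+75],None,fx=4,fy=4)[...,::-1]); print(x-75,y-70)
E
```

```text
[0.58460463 0.0794209  0.19242445] [313.38927301 218.32842467] 1256
238 148
```

View pics/c6.png

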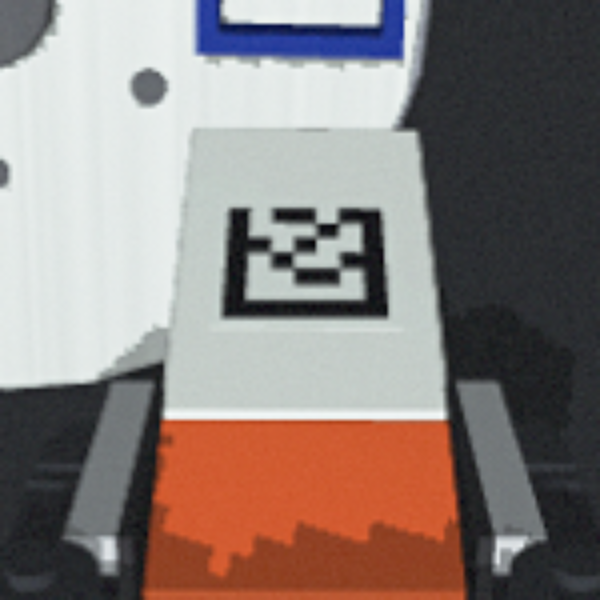

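```bash
python3 - <<'E'
from h import *
c=load('w6'); n,p,_,_=face(c); o,d=ray(c,314.1,212.1); q=o+d*((p-o)@n)/(d@n); print(q)
tc=np.array([.567,.0768,.2012]); off=q-tc; a=np.radians(-9); R=np.array([[np.cos(a),-np.sin(a),0],[np.sin(a),np.cos(a),0],[0,0,1]])
f=np.array([.584,-.203,.183]); print(off,'shift',(f-R@off-tc)*100, 'now',read_state()['tcp_pos'])
E
```

```text
[0.58643651 0.07945626 0.18801814]
[ 0.01943651  0.00265626 -0.01318186] shift [ -0.2612743  -27.93830142  -0.50181357] now [0.56832759 0.07706364 0.20317091]
```

>>> play_rows(rows=[[0.3,-0.4,-2,0,-1],[0.3,-0.4,-6,0,-2],[0.3,-0.4,-10,0,-3],[0.3,-0.4,-14,0,-5],[0.3,-0.4,-18,0,-7],[0.3,-0.4,-22,0,-9],[0.3,-0.4,-25,-0.3,-9],[0.3,-0.4,-27,-0.7,-9],[0.3,-0.4,-28,-0.7,-9],[0.3,-0.4,-28,-0.7,-9]])

```text
time: 15.65
tcp_pos: [0.5637, -0.203, 0.1957]
orientation: [[0.999, 0.052, 0.013], [0.052, -0.999, 0.006], [0.014, -0.005, -1.0]]
ft_force: [0.6, 0.4, -0.7]
width: 0.0331
```

>>> play_rows(rows=[[0.3,0,0,0,0],[0.3,0,0,0,0],[0.3,0,0,0,0],[0.3,0,0,0,0],[0.3,0,0,0,0],[0.3,0,0,0,0],[0.3,0,0,0,0],[0.3,0,0,0,0],[0.3,0,0,0,0],[0.3,0,0,0,0]])

```text
time: 16.9
tcp_pos: [0.5637, -0.203, 0.1957]
orientation: [[0.999, 0.052, 0.013], [0.052, -0.999, 0.006], [0.014, -0.005, -1.0]]
ft_force: [0.5, -0.2, -1.3]
width: 0.0326
```

```bash
python3 - <<'E'
from h import *
c=snap('wrist','w7'); n,p,_,_=face(c); print('tilt',np.degrees(np.arcsin(n[2])),'yaw',np.degrees(np.arctan2(n[1],n[0])),proj(c,p))
s=snap('side','s7'); t=snap('top','t7'); s_=read_state(); print(s_['tcp_pos'],s_['ft_force'],s_['width'])
o=np.zeros((600,640,3),np.uint8); o[:300,:320]=c['color'][100:400,160:480]
o[:300,330:630]=cv2.resize(s['color'][85:205,280:400],(300,300),interpolation=2); o[300:,:300]=cv2.resize(t['color'][90:240,320:470],(300,300),interpolation=2)
o[300:,330:630]=cv2.resize(s['color'][200:310,220:330],(300,300),interpolation=2); cv2.imwrite('pics/v7.png',o[...,::-1])
E
```

```text
tilt 22.33677880675078 yaw 2.328126189218234 [313.26056266 217.59375113]
[ 0.56373736 -0.20301461  0.19567957] [ 0.87724365 -0.37294174 -1.10985474] 0.033049686546062704
```

View pics/v7.png

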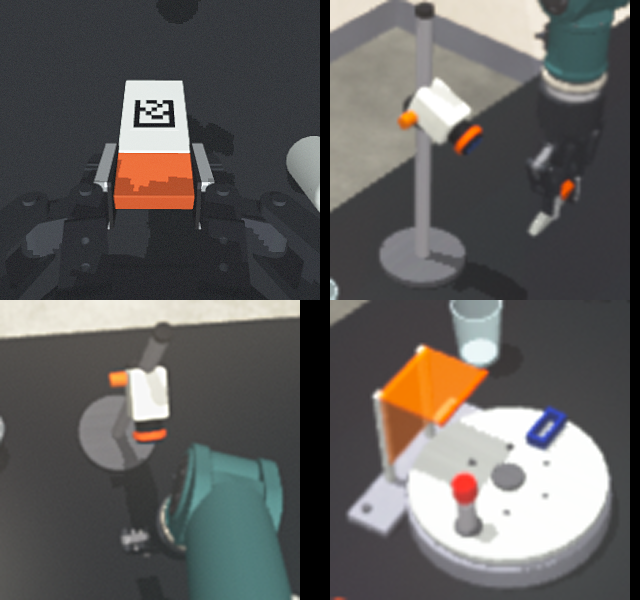

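```bash
python3 - <<'E'
from h import *
c=load('w7'); n,p,_,_=face(c); o,d=ray(c,314.1,212.3); q=o+d*((p-o)@n)/(d@n)
L=np.array([.693,-.1985,.2335]); y=np.radians(2.4); a=np.radians(25); X=np.array([np.cos(a)*np.cos(y),np.cos(a)*np.sin(y),np.sin(a)]); f=L-.12*X
print('code',q,'focus',f,'err mm',(q-f)*1e3,'angle',np.degrees(np.arccos(n@X)))
w=load('w3'); 
s=load('s7'); h=cv2.cvtColor(s['color'],cv2.COLOR_RGB2HSV); print('code in side',proj(s,q),'ring',[proj(s,L)])
m=((h[...,0]<6)|(h[...,0]>172))&(h[...,1]>150)&(h[...,2]>150); m[:250]=0;m[:,:260]=0;m[:,320:]=0;m[290:]=0
v,u=np.nonzero(m); P=np.array([dep(s,a,b) for a,b in zip(u,v)]); print('knob',np.percentile(P[:,2],[50,90]),np.median(P,0))
E
```

```text
code [ 0.58350744 -0.20348785  0.18267211] focus [ 0.58433846 -0.20305427  0.18278581] err mm [-0.83102417 -0.43358176 -0.11369624] angle 2.664034390043263
code in side [365.25830282 169.5390687 ] ring [array([337.0716472 , 142.86446402])]
knob [0.11553956 0.11954346] [0.56651441 0.23397467 0.11553956]
```

```bash
python3 -c "
from workcell import *
print(sign_off()); s=read_state(); print(s['time'],s['tcp_pos'],s['width'])"
```

```text
the job is handed in; nothing more can be done
None
the job is handed in; nothing more can be done
```

The job is handed in at about 17 s of the 51 s allowed. The arm is holding the cartridge in front of the inspection camera; `sign_off()` gives no verdict, so the result is as I measured it.

- **Turret:** I lifted the knob 13 mm and turned the turret a quarter turn clockwise. When I lowered the knob it pulled back with 5.2 N, as it should with the pin in its hole. After I let go, its top was about 116 mm above the bench, which is the home height.
- **Tilt:** The arm can only turn the gripper about the vertical. I gripped the orange tab by its narrow edges and pushed the cartridge against the pocket wall, so it tilted in the fingers to match the camera's 25°. I then gripped harder and moved it to the camera.
- **Position and angle:** The code is about 1 mm from my estimate of the focus point. The face is about 2.7° off the camera's axis (22.3° of tilt instead of 25°, yaw matching). The limits are 15 mm and 0.2 rad (11.5°).
- **Hold:** The cartridge did not move over the last 1.25 s, held at a 33 mm opening.

My lens position comes from the top and side views and could be off by about 4 mm. Different ways of finding its height gave 229 to 239 mm, and I used 233.5 mm. A last reading of the knob's top in the side view was scattered: 115.5 mm at the middle, up to 119.5 mm. I took that as depth noise and did not check it further. I did not measure the bottle, beaker and vial rack at the end. The arm never went near them, and the parts of them in the last views looked undisturbed.

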